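# Leak-check the purge box seam, then hold its lid open at the set angle

## Task

Before the sample vials are inspected, take the orange leak probe out of its grey stand and guide its tip slowly (about 3 cm a second) and lightly along the black seam beside the white purge box's clear lid, from the green dot to the blue dot, keeping the tip on or only a few millimetres above the seam all the way. Put the probe back upright in its stand, fully seated, and let go of it; then take the lid by its black handle, swing it up in line with the red angle arm and finish while still holding it steady there, since it falls shut if released. Do not push the red arm and leave the other things on the bench where they are.

Things in the scene. Friction and masses are not known exactly. Their poses are not given: they have to be found in the camera images.
- chamber: White purge box fixed to the bench, 250 (x) x 260 (y) x 90 mm high; origin at the centre of its underside, z up, +x from the handle side (near the robot) to the hinge side. Flat top deck at z = 90 mm. The lid's hinge axis is at x = 100, z = 90 mm. Seam: black strip 5 mm wide on the deck along the lid's right (-y) edge, at y = -101 mm, x from -80 to 80 mm; flush on both sides.
- lid: Clear lid with aluminium border, 196 x 196 x 8 mm, 0.28 to 0.52 kg, closed at the start, level and flush in the box's top. Hinged on its far (+x) edge, 0 to 1.6 rad; falls shut when released; 2 to 3 N up at the handle lifts it. Origin on the hinge axis (its y), mid width, on its top face; it extends to its -x. Opening turns it about +y: the front edge rises, z leans to the hinge side.
- lid_handle (a point): Middle of the black round handle bar on the lid: 12 mm thick, along the lid's y, free length 98 mm between two posts, bar centre 45 mm above the lid's top face and 185 mm from the hinge axis along the lid. A gripper pinching it from above can stay upright throughout: the bar turns between the fingers.
- angle_arm: Red flat arm, 205 x 8 x 10 mm, left (+y) of the lid, pivoted with friction on the lid's hinge axis (origin on that axis, 118 mm from the lid's middle); it extends to its -x. It stands at the angle wanted for the lid, 26 to 54 degrees above level: the lid is in line when the x axes of lid and arm are parallel. Not to be pushed.
- angle_arm_tip (a point): Free end of the red arm, 205 mm from the hinge axis.
- probe: Leak probe, 150 mm long, about 90 g; origin at its tip, z towards its handle. Steel stem 14 mm thick, tapering over the last 16 mm to a 5 mm tip; black collar 34 mm wide from 50 to 58 mm above the tip; orange round grip 22 mm thick from 58 to 150 mm. At the start it stands upright in the stand, its collar on the stand's top, tip 15 mm above the bench.
- probe_tip (a point): The tip of the probe.
- stand: Grey block, 75 x 75 x 65 mm high, fixed to the bench, with a vertical hole 23 mm wide and 55 mm deep in the middle of its top, slightly chamfered; origin at the centre of its underside. Seated, the probe's collar lies on the block's top and the probe's tip is 15 mm above the block's underside.
- seam_0 (a point): Point on the seam, on the deck surface, at the start of the seam, by the green dot; the seven points are 23.3 mm apart along the box's +x.
- seam_1 (a point): Point on the seam, on the deck surface, 1/6 of the way along the seam; the seven points are 23.3 mm apart along the box's +x.
- seam_2 (a point): Point on the seam, on the deck surface, 2/6 of the way along the seam; the seven points are 23.3 mm apart along the box's +x.
- seam_3 (a point): Point on the seam, on the deck surface, 3/6 of the way along the seam; the seven points are 23.3 mm apart along the box's +x.
- seam_4 (a point): Point on the seam, on the deck surface, 4/6 of the way along the seam; the seven points are 23.3 mm apart along the box's +x.
- seam_5 (a point): Point on the seam, on the deck surface, 5/6 of the way along the seam; the seven points are 23.3 mm apart along the box's +x.
- seam_6 (a point): Point on the seam, on the deck surface, at the end of the seam, by the blue dot; the seven points are 23.3 mm apart along the box's +x.
- yellow_tub: Bystander: open yellow tub 120 x 95 x 70 mm, origin at the centre of its underside.
- blue_cap_bottle: Bystander: glass bottle with a blue cap, 60 mm wide, 110 mm high, origin under its centre.
- amber_jar: Bystander: amber jar 56 mm wide, 65 mm high, origin under its centre.
- beaker: Bystander: glass beaker 70 mm wide, 90 mm high, origin under its centre.
- tube_rack: Bystander: blue tube rack 160 x 80 x 59 mm, origin under its centre.
- calculator: Bystander: grey calculator 130 x 75 x 16 mm, origin under its centre.
- notebook: Bystander: red notebook 150 x 110 x 14 mm, origin under its centre.
Mind the look-alikes: they are no part of the job. Of the things that look like the probe, the largest one is meant.

How it is judged:
On the way, in this order (a step that is already met when the one before it is completed fails the run):
1. the probe tip is at the start of the seam, by the green dot (distance between probe_tip and seam_0 below 0.009 m), for 0.05 s.
2. the probe tip is 1/6 of the way along the seam (distance between probe_tip and seam_1 below 0.009 m), for 0.05 s.
3. the probe tip is 2/6 of the way along the seam (distance between probe_tip and seam_2 below 0.009 m), for 0.05 s.
4. the probe tip is 3/6 of the way along the seam (distance between probe_tip and seam_3 below 0.009 m), for 0.05 s.
5. the probe tip is 4/6 of the way along the seam (distance between probe_tip and seam_4 below 0.009 m), for 0.05 s.
6. the probe tip is 5/6 of the way along the seam (distance between probe_tip and seam_5 below 0.009 m), for 0.05 s.
7. the probe tip is at the end of the seam, by the blue dot (distance between probe_tip and seam_6 below 0.009 m), for 0.05 s.
8. the probe is seated upright in its stand and let go (horizontal distance between probe and stand below 0.009 m and z of probe in the frame of stand below 0.021 m and angle between probe's own z axis and vertical below 0.08 rad and contact force between the fingers and probe below 0.1 N), for 0.2 s.
9. the lid is held by the gripper in line with the red arm (angle between the x axis of lid and the x axis of angle_arm, either way round below 0.08 rad and contact force between the fingers and lid above 0.4 N and angular speed of lid below 0.1 rad/s and distance between the grasp point and lid_handle below 0.04 m), for 0.3 s.
At the end, for the whole second after the job is handed in: Fingers hold the lid (over 0.4 N) by its handle (grasp within 40 mm of its middle), still (under 0.1 rad/s) and within 0.08 rad of the red arm; the probe is in its stand untouched: within 9 mm of the stand's axis, tip under 21 mm above the stand's underside, tilted under 0.08 rad (all of step 8 and all of step 9); the arm keeps its last pose, push and grip.
It fails at once if the probe is moved faster than 0.1 m/s while its tip is at the seam (within 10 mm of its line, less than 10 mm above it) (x of probe_tip in the frame of chamber between -0.07 and 0.07 m and y of probe_tip in the frame of chamber between -0.111 and -0.091 m and z of probe_tip in the frame of chamber below 0.1 m and linear speed of probe above 0.1 m/s).
It fails at once if the probe is pressed on the purge box or its lid with more than 15 N (contact force between probe and chamber above 15 N).
It fails at once if the red arm is pushed (its tip moves more than 12 mm) (distance of angle_arm_tip from where it was at the start of the episode above 0.012 m).
It fails at once if a bystander is displaced by more than 25 mm (distance of any of yellow_tub, blue_cap_bottle, amber_jar, beaker, tube_rack, calculator, notebook from where it was at the start of the episode above 0.025 m).
It also fails if it takes over 72 s, if anything falls off the work surface, if the arm or the gripper's body presses on something with over 40 N, if the wrist force passes 120 N, or if a joint passes its speed limit or range.

## Robot

A 6-joint arm with a two-finger parallel gripper is mounted at the origin on the work surface. World frame = base frame: x ahead of the robot, y to its left, z up, the work surface at z = 0. Lengths are in m, angles in rad, forces in N, time in s.
With the tool pointing down it reaches from about 0.375 to 0.975 m from the base axis. Payload 3.8 kg.
Tool frame: the origin (TCP) lies midway between the tips of the shut fingers; the grasp point (between the pads) lies 19 mm behind it; z points along the fingers, y is the line along which they close (so a half turn about z gives the same grasp; the last joint's range is limited). The gripper opens to 85 mm and grips with 20 to 120 N. Pads are 22 mm wide; open, the fingers measure 114 mm over their backs; the gripper's body (76 mm by 85 mm) begins 54 mm behind the grasp point. The pads swing forward as they close: fully open they stand 13 mm farther back than shut.
Start: joints at [-1.198, 0.264, 1.604, -0, 1.274, -0.037], TCP at [0.269, -0.619, 0.231] pointing down, gripper open.
Joint ranges: [-2.63, 2.63], [-0.94, 2.18], [0.31, 2.57], [-1.31, 4.45], [0, 2.66], [-2.55, 2.55]. Speed limits (rad/s): [2.57, 2.57, 3.14, 3.14, 3.14, 3.14].

## Interface

Orientations are given as a rotation vector (axis times angle).
In Python, from workcell import bot, imaging gives the robot as it stands.
- The arm moves only by the tool step_arm, never from a script. Its argument "series" is a list of rows, each an object of numbers: "grip": the closure, from -1 (fully open) to 1 (shut); "x", "y", "z": the shift along the tool's x, y, z normalised to -1 to 1, where 1 is 500 mm; "ax", "ay", "az": the turn, a rotation vector about the tool's x, y, z normalised to -1 to 1, where 1 is 30 degrees. A call has 1 to 12 rows; each row is the pose to reach, as a shift and turn from the pose commanded when the call began, along the tool's axes at that moment; what a row does not reach only later rows make up. A row lasts 1/10 s, in which the tool goes at most 50 mm and 8.59 degrees, less where a joint would pass 70% of its speed; a pose out of reach is approached as far as the arm can. A call with a number of a shift or a turn outside -1 to 1 is refused whole. A call with a gripper value outside its range is refused whole. The fingers move at their own pace and stop on an object; "force" is the grip in N (left out, the last holds). Time passes only in rows, so rows that repeat a pose let the fingers close. It gives the time, the measured TCP pose, the force, the opening and the grip force at its end, in the units of the state.
- bot.read_state(): the state, without advancing time (a new reading comes with each control period).
- imaging.read_camera(name): name is "scene" or "top" or "wrist"; returns a dict with "img" (400x640x3 uint8, red, green, blue), "fx", "fy", "cx", "cy" (pixels), "R" (3x3) and "t" (3): a world point X has camera coordinates R X + t. Camera axes: x right, y down, z forward; pixel columns grow to the right and rows downward; lengths in m; the calibration is good to about 2 mm. A picture is of the moment at which its call begins. There is no depth.
- bot.finish_job(): hands the job in; it is judged then, once.
The state is a dict: "time": time; "q": joint angles; "joint_vel": joint speeds; "joint_torque": joint torques, N m; "tool_pos": TCP position; "tcp_rot": TCP orientation; "wrist_force": force on the tool from outside, world axes, zero at the start; "torque": the same for the moment, N m; "width": opening from 0.0 (shut) to 1.0 (fully open); "grip_force": force on a finger pad.
Only numpy, scipy, OpenCV 4.12 (cv2) and the standard library are available. Lean on these libraries where they do the work, as an engineer would, in place of code of your own. Each camera call takes 0.05 s, during which the arm holds its last target. There are 200 camera calls.

## Working session

There is one attempt and no reset: what is moved stays moved. The work goes in short steps, Python scripts to look and compute and a tool call to move; the robot and the scene stay as the last step left them, time stands still between calls to the robot, and variables do not carry over. Pictures are saved under pics/ and viewed, at most 10 in all, crops included, and the job is handed in when it is done.

Besides the shell and the picture viewer there is one more tool, called by a JSON object that holds its "method" and its "body", one argument or row to a line. step_arm: Moves the arm, as the interface text tells. Scaled input: -1 to 1 covers 500 mm each way for a shift and 30 degrees each way for a turn. Its arguments: {"type":"object","properties":{"series":{"type":"array","items":{"type":"object","properties":{"grip":{"type":"number"},"x":{"type":"number","minimum":-1,"maximum":1},"y":{"type":"number","minimum":-1,"maximum":1},"z":{"type":"number","minimum":-1,"maximum":1},"ax":{"type":"number","minimum":-1,"maximum":1},"ay":{"type":"number","minimum":-1,"maximum":1},"az":{"type":"number","minimum":-1,"maximum":1}}}},"force":{"type":"number"}},"required":["series"]}

```bash
mkdir -p pics; cat > h.py <<'E'
import numpy as np, cv2
from scipy.spatial.transform import Rotation as Ro
from workcell import bot, imaging
def cam(n):
    c=imaging.read_camera(n); c['R']=np.array(c['R']); c['t']=np.array(c['t']); return c
def save(c,f,box=None,s=1):
    im=c['img'][:,:,::-1]
    if box: im=im[box[1]:box[3],box[0]:box[2]]
    cv2.imwrite('pics/'+f,cv2.resize(im,None,fx=s,fy=s,interpolation=cv2.INTER_CUBIC))
def onz(c,u,v,z):
    d=c['R'].T@np.array([(u-c['cx'])/c['fx'],(v-c['cy'])/c['fy'],1]); o=-c['R'].T@c['t']
    return o+d*(z-o[2])/d[2]
def proj(c,X):
    p=c['R']@np.array(X)+c['t']; return np.array([c['fx']*p[0]/p[2]+c['cx'],c['fy']*p[1]/p[2]+c['cy']])
def tri(obs):
    A=[];b=[]
    for c,u,v in obs:
        d=c['R'].T@np.array([(u-c['cx'])/c['fx'],(v-c['cy'])/c['fy'],1]); d/=np.linalg.norm(d); o=-c['R'].T@c['t']
        P=np.eye(3)-np.outer(d,d); A.append(P); b.append(P@o)
    return np.linalg.lstsq(np.vstack(A),np.hstack(b),rcond=None)[0]
def rel(p,yaw=None):
    s=bot.read_state(); R=Ro.from_rotvec(s['tcp_rot']).as_matrix()
    return R.T@(np.array(p)-np.array(s['tool_pos']))/0.5
E
python3 - <<'E'
from h import *
import pickle
D={}
for n in ('scene','top'):
    c=cam(n); save(c,n+'0.png',None,1.25); D[n]=c
    print(n,c['fx'],c['R'].round(3).tolist(),(-c['R'].T@c['t']).round(3))
pickle.dump(D,open('d.pkl','wb'))
s=bot.read_state(); print(s['tcp_rot'],s['tool_pos'],s['time'],s['wrist_force'])
print(Ro.from_rotvec(s['tcp_rot']).as_matrix().round(3))
E
```

```text
scene 414.39163687722737 [[0.24, 0.971, 0.022], [0.569, -0.122, -0.813], [-0.786, 0.208, -0.582]] [ 1.443 -0.227  0.827]
top 516.3219070540836 [[-0.018, -1.0, 0.008], [-0.988, 0.016, -0.154], [0.154, -0.01, -0.988]] [0.244 0.021 1.757]
[-3.07385865e+00 -6.38843606e-01  5.44773859e-04] [ 0.26869211 -0.61847576  0.2300631 ] 0.1 [-1.05580434  0.18536974  0.27657719]
[[ 0.917  0.398 -0.001]
 [ 0.398 -0.917  0.002]
 [ 0.    -0.002 -1.   ]]
```

View pics/scene0.png

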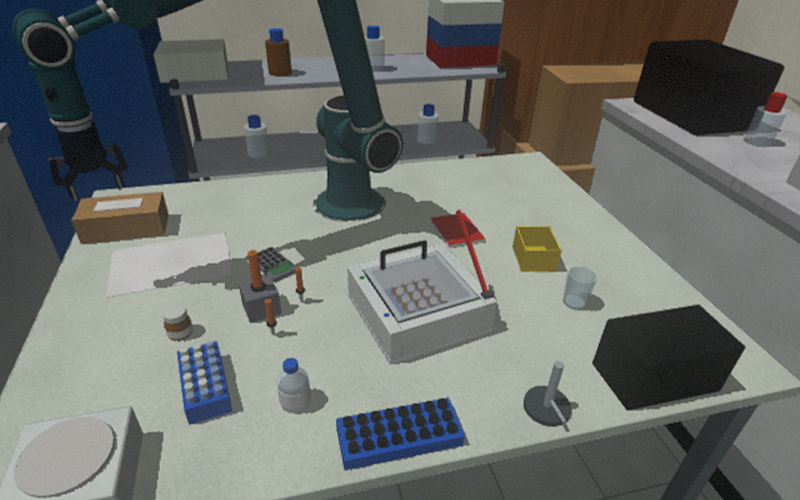

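View pics/top0.png

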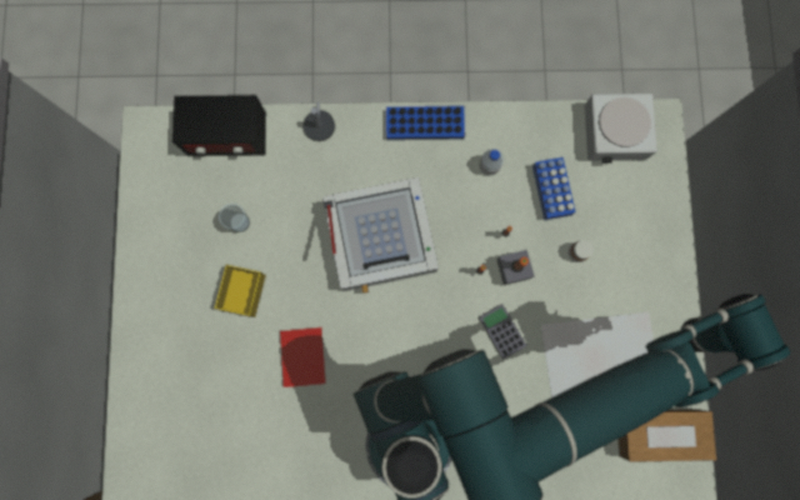

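The scene view shows three probe look-alikes. The tall orange one is in the grey stand (scene 253,270; top 520,263). The two small ones are at scene (269,312) and (299,281), top (507,231) and (481,268). I choose the one in the stand. The box is at scene (425,300), with the red arm at scene (475,255). I'll check in close crops.

```bash
python3 - <<'E'
from h import *
import pickle
D=pickle.load(open('d.pkl','rb'))
save(D['scene'],'s1.png',(180,160,410,290),3.4)
save(D['top'],'t1.png',(250,135,440,240),4.2)
E
```

```text
(no output)
```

View pics/s1.png

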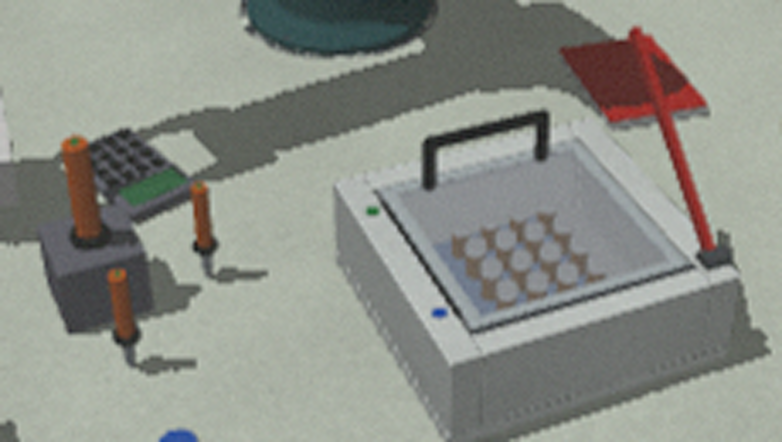

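View pics/t1.png

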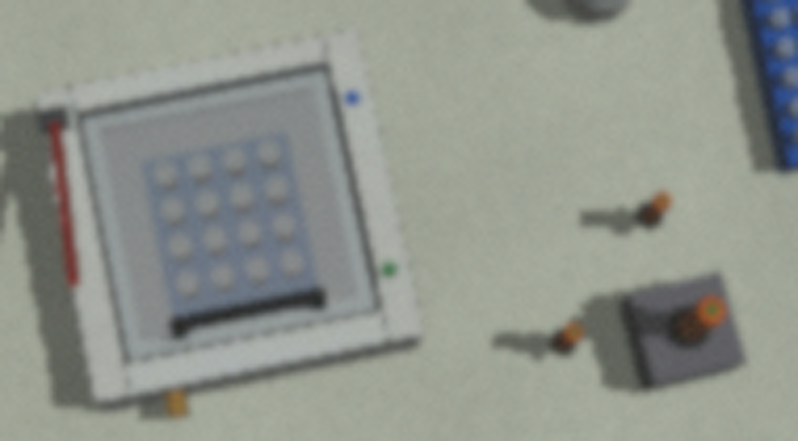

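The crops confirm it: the large probe is in the stand (scene crop 80,190), the green dot at crop (373,211), the blue dot at (439,313), the red arm tip at (636,34), and the handle bar from (427,142) to (546,116). In the top crop the dots are at (389,269) and (352,97), and the probe top at (713,309).

```bash
cat > fit.py <<'E'
from h import *
import pickle
from scipy.optimize import least_squares
D=pickle.load(open('d.pkl','rb')); S,T=D['scene'],D['top']
s=lambda u,v:(S,(u+.5)/3.4-.5+180,(v+.5)/3.4-.5+160)
t=lambda u,v:(T,(u+.5)/4.2-.5+250,(v+.5)/4.2-.5+135)
pt=lambda n,a,b:print(n,tri([s(*a),t(*b)]).round(4))
pt('probetop .165',(74,142),(713,309)); pt('collar',(90,238),(690,328))
pt('green',(373,211),(389,269)); pt('blue',(439,313),(352,97))
h1=tri([s(427,142),t(318,297)]);h2=tri([s(546,116),t(180,325)]); print('handle',h1.round(4),h2.round(4),(h1+h2)/2)
pt('armtip',(636,34),(73,283)); pt('armhinge',(708,252),(52,118))
obs=[(-125,-130,s(336,185)),(-125,130,s(578,122)),(125,-130,s(450,358)),(125,130,s(738,268)),
 (-125,-130,t(418,338)),(125,-130,t(350,35)),(125,130,t(38,100)),(-125,130,t(94,397))]
def res(p):
    c,n=np.cos(p[2]),np.sin(p[2]); r=[]
    for x,y,(k,u,v) in obs:
        x,y=x/1e3,y/1e3; r+=list(proj(k,[p[0]+c*x-n*y,p[1]+n*x+c*y,.09])-[u,v])
    return r
f=least_squares(res,[.65,.05,-.1],loss='soft_l1'); print(f.x,np.round(f.fun,1))
p=f.x;R=np.array([[np.cos(p[2]),-np.sin(p[2])],[np.sin(p[2]),np.cos(p[2])]])
L=lambda X:R.T@(np.array(X)[:2]-p[:2])*1e3
for n,X in dict(g=tri([s(373,211),t(389,269)]),b=tri([s(439,313),t(352,97)]),h=(h1+h2)/2,at=tri([s(636,34),t(73,283)])).items(): print(n,L(X))
for x in (-80,80,): print(x,p[:2]+R@[x/1e3,-.101])
print('handle',p[:2]+R@[-.085,0])
E
python3 fit.py
```

```text
probetop .165 [ 0.4627 -0.2918  0.1663]
collar [ 0.4617 -0.2923  0.0659]
green [ 0.5085 -0.0554  0.0915]
blue [ 0.6461 -0.0297  0.0912]
handle [ 0.4805 -0.0008  0.136 ] [0.4619 0.1073 0.1354] [0.47119516 0.05323624 0.1357156 ]
armtip [0.4814 0.1774 0.2221]
armhinge [0.6299 0.2029 0.0989]
[0.55103707 0.07007725 0.19262311] [-1.  -1.9  3.9 -2.3  0.3  0.9  1.   1.   1.6  0.3  1.6 -0.5 -1.  -0.2
  0.3  2.8]
g [ -65.80968104 -115.03468007]
b [  74.19854252 -116.11453324]
h [-81.5892158   -1.24506832]
at [-47.81404618 118.68487483]
-80 [ 0.49185148 -0.04436954]
80 [ 0.64889235 -0.01374007]
handle [0.4676091  0.05380534]
```

{"method": "step_arm", "body": {
  "force": 40,
  "series": [
    {"grip": -1, "x": 0.614, "y": -0.445, "z": 0, "az": -1},
    {"grip": -1, "x": 0.614, "y": -0.445, "z": 0, "az": -1},
    {"grip": -1, "x": 0.614, "y": -0.445, "z": 0, "az": -1},
    {"grip": -1, "x": 0.614, "y": -0.445, "z": 0, "az": -1},
    {"grip": -1, "x": 0.614, "y": -0.445, "z": 0, "az": -1},
    {"grip": -1, "x": 0.614, "y": -0.445, "z": 0, "az": -1},
    {"grip": -1, "x": 0.614, "y": -0.445, "z": 0, "az": -1},
    {"grip": -1, "x": 0.614, "y": -0.445, "z": 0, "az": -1},
    {"grip": -1, "x": 0.614, "y": -0.445, "z": 0, "az": -1},
    {"grip": -1, "x": 0.614, "y": -0.445, "z": 0, "az": -1}
  ]
}}

```text
validation failed for argument at $.se...
```

{"method": "step_arm", "body": {
  "series": [
    {"grip": -1, "az": -1},
    {"grip": -1, "az": -1},
    {"grip": -1, "az": -1},
    {"grip": -1, "az": -1}
  ]
}}

```text
validation failed for argument at $.se...
```

{"method": "step_arm", "body": {
  "series": [
    {"grip": -1, "az": -0.57},
    {"grip": -1, "az": -0.57},
    {"grip": -1, "az": -0.57},
    {"grip": -1, "az": -0.57}
  ]
}}

```text
validation failed for argument at $.se...
```

```bash
python3 - <<'E'
from h import *
c=cam('wrist'); save(c,'w1.png')
s=bot.read_state(); print(s['tool_pos'],s['q'],s['time']); print(Ro.from_rotvec(s['tcp_rot']).as_matrix().round(3))
print(proj(c,[.462,-.292,.165]),proj(c,[.462,-.292,.073]),(-c['R'].T@c['t']).round(3),c['fx'])
for r in (proj(c,[.4731,-.292,.165]),): print(r)
E
```

```text
[ 0.26873116 -0.61856729  0.23022987] [-1.19787474e+00  2.64590980e-01  1.60508036e+00 -2.10322546e-05
  1.27371160e+00 -3.68982275e-02] 0.15
[[ 0.917  0.398 -0.001]
 [ 0.398 -0.917  0.002]
 [ 0.    -0.002 -1.   ]]
[-283.33342767 -549.18378273] [ -39.0925964  -288.06859449] [ 0.342 -0.589  0.373] 339.69863056858384
[-286.44773228 -594.73239139]
```

View pics/w1.png

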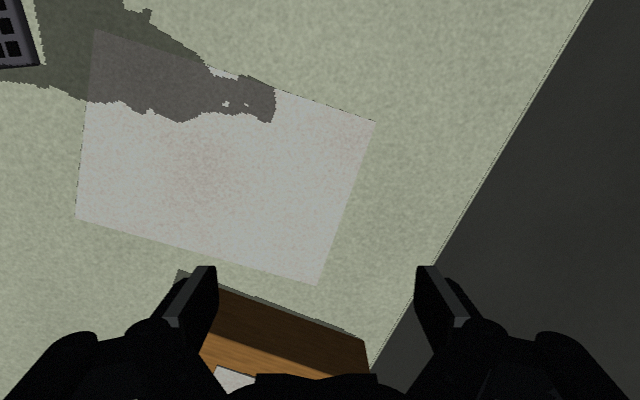

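The wrist view shows only the sheet and the carton because the moves were refused. I'll retry with every field filled in.

{"method": "step_arm", "body": {
  "force": 40,
  "series": [
    {"x": 0.614, "y": -0.445, "z": 0.0, "ax": 0.0, "ay": 0.0, "az": -1.0, "grip": -1.0}
  ]
}}

```text
time: 0.25
tool_pos: [0.292, -0.5793, 0.2303]
tcp_rot: [3.019, 0.865, -0.003]
wrist_force: [1.8, 0.6, 0.6]
width: 0.998
grip_force: 0.0
```

{"method": "step_arm", "body": {
  "series": [
    {"x": 0.585, "y": -0.302, "z": 0.0, "ax": 0.0, "ay": 0.0, "az": -1.0, "grip": -1.0},
    {"x": 0.585, "y": -0.302, "z": 0.0, "ax": 0.0, "ay": 0.0, "az": -1.0, "grip": -1.0},
    {"x": 0.585, "y": -0.302, "z": 0.0, "ax": 0.0, "ay": 0.0, "az": -1.0, "grip": -1.0},
    {"x": 0.585, "y": -0.302, "z": 0.0, "ax": 0.0, "ay": 0.0, "az": -1.0, "grip": -1.0},
    {"x": 0.585, "y": -0.302, "z": 0.0, "ax": 0.0, "ay": 0.0, "az": -1.0, "grip": -1.0},
    {"x": 0.585, "y": -0.302, "z": 0.0, "ax": 0.0, "ay": 0.0, "az": -1.0, "grip": -1.0},
    {"x": 0.585, "y": -0.302, "z": 0.0, "ax": 0.0, "ay": 0.0, "az": -1.0, "grip": -1.0},
    {"x": 0.585, "y": -0.302, "z": 0.0, "ax": 0.0, "ay": 0.0, "az": -1.0, "grip": -1.0}
  ]
}}

```text
time: 1.05
tool_pos: [0.4635, -0.2894, 0.2311]
tcp_rot: [-2.687, -1.625, -0.002]
wrist_force: [0.2, -0.6, 0.9]
width: 0.998
grip_force: 0.0
```

{"method": "step_arm", "body": {
  "series": [
    {"x": 0.0, "y": 0.0, "z": 0.0, "ax": 0.0, "ay": 0.0, "az": -1.0, "grip": -1.0},
    {"x": 0.0, "y": 0.0, "z": 0.0, "ax": 0.0, "ay": 0.0, "az": -1.0, "grip": -1.0},
    {"x": 0.0, "y": 0.0, "z": 0.0, "ax": 0.0, "ay": 0.0, "az": -1.0, "grip": -1.0},
    {"x": 0.0, "y": 0.0, "z": 0.0, "ax": 0.0, "ay": 0.0, "az": -1.0, "grip": -1.0}
  ]
}}

```text
time: 1.45
tool_pos: [0.4614, -0.2935, 0.231]
tcp_rot: [-2.176, -2.266, 0.001]
wrist_force: [-1.3, 0.0, 0.5]
width: 1.001
grip_force: 0.0
```

{"method": "step_arm", "body": {
  "series": [
    {"x": 0.0, "y": 0.0, "z": 0.0, "ax": 0.0, "ay": 0.0, "az": -0.28, "grip": -1.0},
    {"x": 0.0, "y": 0.0, "z": 0.0, "ax": 0.0, "ay": 0.0, "az": -0.28, "grip": -1.0},
    {"x": 0.0, "y": 0.0, "z": 0.0, "ax": 0.0, "ay": 0.0, "az": -0.28, "grip": -1.0}
  ]
}}

```text
time: 1.75
tool_pos: [0.4616, -0.2934, 0.2311]
tcp_rot: [-2.014, -2.411, 0.001]
wrist_force: [0.9, -0.3, 0.2]
width: 1.0
grip_force: 0.0
```

```bash
python3 - <<'E'
from h import *
c=cam('wrist'); save(c,'w2.png')
s=bot.read_state(); print(s['tool_pos'],s['q'],s['time']); print(Ro.from_rotvec(s['tcp_rot']).as_matrix().round(3))
print(proj(c,[.462,-.292,.165]),proj(c,[.462,-.292,.073]),(-c['R'].T@c['t']).round(3),c['fx'])
print(rel([.462,-.292,.116]))
E
```

```text
[ 0.46169224 -0.29322605  0.23109308] [-6.11262552e-01  2.20928786e-02  1.87886110e+00 -1.94087148e-04
  1.24093531e+00 -7.90534314e-01] 1.8
[[-0.178  0.984 -0.   ]
 [ 0.984  0.178  0.   ]
 [ 0.    -0.    -1.   ]]
[316.78325024 213.61041467] [316.63005254 179.24749821] [ 0.448 -0.218  0.374] 339.69863056858384
[0.00228419 0.00112111 0.23018598]
```

View pics/w2.png

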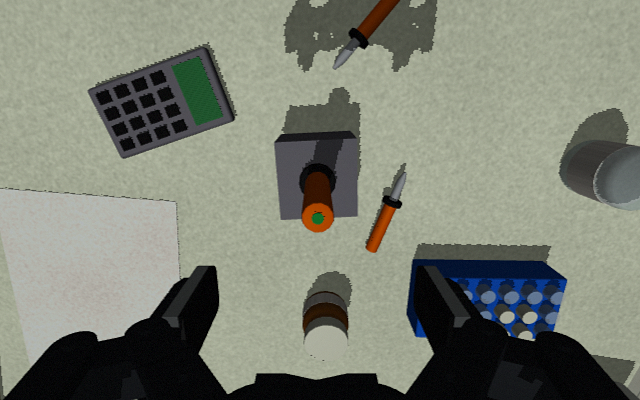

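Wrist view: the probe's orange top is at (318,218), against (317,214) predicted. The collar and stand centre are at (317,180), as predicted. The two small look-alikes are clear of the fingers, so I'll descend and grip.

{"method": "step_arm", "body": {
  "force": 40,
  "series": [
    {"x": 0.003, "y": 0.001, "z": 0.08, "ax": 0.0, "ay": 0.0, "az": 0.0, "grip": -1.0},
    {"x": 0.003, "y": 0.001, "z": 0.15, "ax": 0.0, "ay": 0.0, "az": 0.0, "grip": -1.0},
    {"x": 0.003, "y": 0.001, "z": 0.2, "ax": 0.0, "ay": 0.0, "az": 0.0, "grip": -1.0},
    {"x": 0.003, "y": 0.001, "z": 0.23, "ax": 0.0, "ay": 0.0, "az": 0.0, "grip": -1.0},
    {"x": 0.003, "y": 0.001, "z": 0.23, "ax": 0.0, "ay": 0.0, "az": 0.0, "grip": 1.0},
    {"x": 0.003, "y": 0.001, "z": 0.23, "ax": 0.0, "ay": 0.0, "az": 0.0, "grip": 1.0},
    {"x": 0.003, "y": 0.001, "z": 0.23, "ax": 0.0, "ay": 0.0, "az": 0.0, "grip": 1.0},
    {"x": 0.003, "y": 0.001, "z": 0.23, "ax": 0.0, "ay": 0.0, "az": 0.0, "grip": 1.0},
    {"x": 0.003, "y": 0.001, "z": 0.23, "ax": 0.0, "ay": 0.0, "az": 0.0, "grip": 1.0},
    {"x": 0.003, "y": 0.001, "z": 0.23, "ax": 0.0, "ay": 0.0, "az": 0.0, "grip": 1.0}
  ]
}}

```text
time: 2.8
tool_pos: [0.4633, -0.292, 0.118]
tcp_rot: [2.008, 2.412, 0.0]
wrist_force: [-0.8, -0.2, 5.7]
width: 0.245
grip_force: 39.0
```

{"method": "step_arm", "body": {
  "series": [
    {"x": 0.0, "y": 0.0, "z": -0.06, "ax": 0.0, "ay": 0.0, "az": 0.0, "grip": 1.0},
    {"x": 0.0, "y": 0.0, "z": -0.14, "ax": 0.0, "ay": 0.0, "az": 0.0, "grip": 1.0},
    {"x": 0.0, "y": 0.0, "z": -0.22, "ax": 0.0, "ay": 0.0, "az": 0.0, "grip": 1.0},
    {"x": 0.0, "y": 0.0, "z": -0.3, "ax": 0.0, "ay": 0.0, "az": 0.0, "grip": 1.0},
    {"x": 0.06, "y": 0.055, "z": -0.3, "ax": 0.0, "ay": 0.0, "az": 0.0, "grip": 1.0},
    {"x": 0.12, "y": 0.11, "z": -0.3, "ax": 0.0, "ay": 0.0, "az": 0.0, "grip": 1.0},
    {"x": 0.18, "y": 0.165, "z": -0.3, "ax": 0.0, "ay": 0.0, "az": 0.0, "grip": 1.0},
    {"x": 0.248, "y": 0.222, "z": -0.3, "ax": 0.0, "ay": 0.0, "az": 0.0, "grip": 1.0},
    {"x": 0.248, "y": 0.222, "z": -0.3, "ax": 0.0, "ay": 0.0, "az": 0.0, "grip": 1.0},
    {"x": 0.248, "y": 0.222, "z": -0.3, "ax": 0.0, "ay": 0.0, "az": 0.0, "grip": 1.0}
  ]
}}

```text
time: 3.8
tool_pos: [0.5488, -0.1482, 0.2658]
tcp_rot: [-2.006, -2.417, 0.001]
wrist_force: [-0.3, -0.6, -0.8]
width: 0.246
grip_force: 39.5
```

```bash
python3 - <<'E'
from h import *
import pickle
c=cam('wrist'); save(c,'w3.png',None,1.25)
pickle.dump(c,open('w3.pkl','wb'))
c2=cam('scene'); tp=cam('top'); pickle.dump((c2,tp),open('st3.pkl','wb'))
s=bot.read_state(); print(s['tool_pos'],s['time'],s['grip_force'])
p=np.array([.5548,.0703]);y=.187;R=np.array([[np.cos(y),-np.sin(y)],[np.sin(y),np.cos(y)]])
for n,x,yy in (('s0',-80,-101),('s6',80,-101),('c--',-125,-130),('c+-',125,-130),('c-+',-125,130),('h',-85,0)):
    q=p+R@[x/1e3,yy/1e3]; print(n,q.round(4),proj(c,[*q,.09 if n!='h' else .135]).round(1)*1.25)
tip=np.array(s['tool_pos'])-[0,0,.103]; print('tip',proj(c,tip)*1.25,proj(c2,tip),proj(tp,tip))
E
```

```text
[ 0.54821879 -0.1499993   0.26600252] 3.95 39.487788677215576
s0 [ 0.495  -0.0438] [346.125  60.5  ]
s6 [ 0.6522 -0.0141] [579.  60.]
c-- [ 0.4561 -0.0807] [284.25 105.25]
c+- [ 0.7018 -0.0342] [637.25  104.625]
c-+ [0.4078 0.1748] [ 243.25  -424.125]
h [0.4713 0.0545] [ 319.5   -164.875]
tip [393.45769636 251.00591314] [257.20405433 214.04374838] [373.15014021 182.14340742]
```

View pics/w3.png

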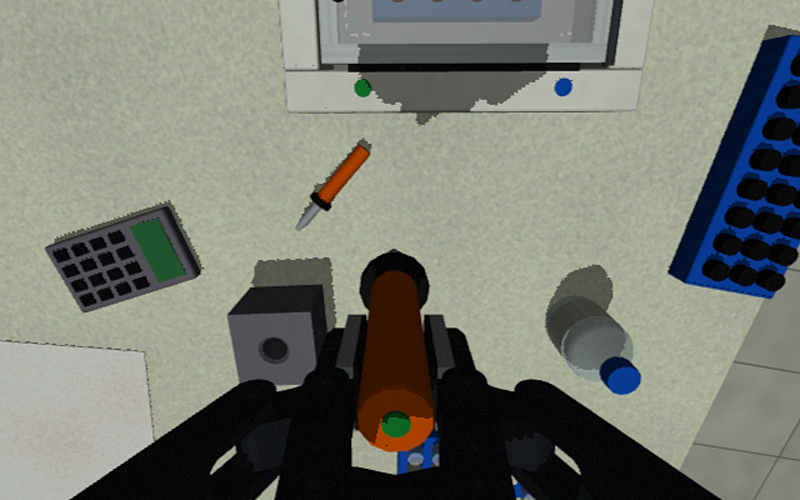

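Wrist view: the seam strip runs from (348,68) to (580,68), with the dots at (363,88) and (563,87) and the stand hole at (274,348). The probe hangs straight. I'll use the hole to cancel the camera bias.

```bash
python3 - <<'E'
from h import *
import pickle
c=pickle.load(open('w3.pkl','rb')); f=lambda u,v,z:onz(c,(u+.5)/1.25-.5,(v+.5)/1.25-.5,z).round(4)
print('hole',f(274,348,.065),'stand tl',f(229,313,.065),f(325,311,.065))
print('seam',f(348,68,.09),f(580,68,.09),'dots',f(363,88,.09),f(563,87,.09),'corn',f(287,111,.09),f(639,110,.09))
print('collar',f(395,285,.26-.045))
S,T=pickle.load(open('st3.pkl','rb'))
a=cv2.resize(S['img'][170:240,200:300,::-1],None,fx=5,fy=5,interpolation=cv2.INTER_CUBIC)
b=cv2.resize(T['img'][140:210,335:405,::-1],None,fx=5,fy=5,interpolation=cv2.INTER_CUBIC)[:, :300]
cv2.imwrite('pics/tip.png',np.hstack([a,b]))
E
```

```text
hole [ 0.4627 -0.2929  0.065 ] stand tl [ 0.4198 -0.265   0.065 ] [ 0.5037 -0.2472  0.065 ]
seam [ 0.4968 -0.0482  0.09  ] [ 0.6543 -0.0187  0.09  ] dots [ 0.5091 -0.059   0.09  ] [ 0.6465 -0.0326  0.09  ] corn [ 0.4584 -0.0841  0.09  ] [ 0.7042 -0.0373  0.09  ]
collar [ 0.5493 -0.1507  0.215 ]
```

View pics/tip.png

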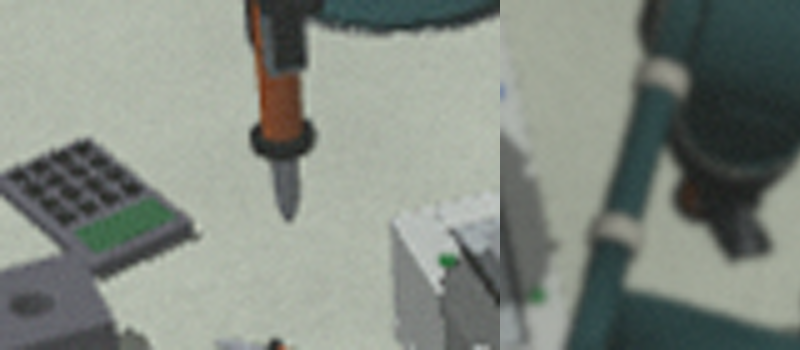

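Scene crop: the tip is at full-image (257.6,213.8), against (257.2,214.0) predicted, so the tip offset is right. I'll go 20 mm above the seam start.

{"method": "step_arm", "body": {
  "series": [
    {"x": 0.07, "y": -0.02, "z": 0.0, "ax": 0.0, "ay": 0.0, "az": 0.0, "grip": 1.0},
    {"x": 0.14, "y": -0.04, "z": 0.02, "ax": 0.0, "ay": 0.0, "az": 0.0, "grip": 1.0},
    {"x": 0.2, "y": -0.06, "z": 0.06, "ax": 0.0, "ay": 0.0, "az": 0.0, "grip": 1.0},
    {"x": 0.223, "y": -0.065, "z": 0.106, "ax": 0.0, "ay": 0.0, "az": 0.0, "grip": 1.0},
    {"x": 0.223, "y": -0.065, "z": 0.106, "ax": 0.0, "ay": 0.0, "az": 0.0, "grip": 1.0},
    {"x": 0.223, "y": -0.065, "z": 0.106, "ax": 0.0, "ay": 0.0, "az": 0.0, "grip": 1.0}
  ]
}}

```text
time: 4.55
tool_pos: [0.4964, -0.0465, 0.2134]
tcp_rot: [2.01, 2.414, -0.001]
wrist_force: [-0.1, 0.1, 0.2]
width: 0.248
grip_force: 39.5
```

```bash
python3 - <<'E'
from h import *
import pickle
S=cam('scene'); s=bot.read_state(); p=np.array(s['tool_pos']); print(p,s['time'],s['wrist_force'])
save(S,'s4.png',(260,190,360,260),8)
tip=p-[0,0,.103]; f=lambda X:((proj(S,X)-[260,190]+.5)*8-.5).round(1)
print('tip',f(tip),'s0',f([.4962,-.0462,.09]),'s0 tri',f([.495,-.0438,.09]),'s0 wrist',f([.4968,-.0482,.09]),'s6',f([.6535,-.0166,.09]),f([.6522,-.0141,.09]),f([.6543,-.0187,.09]))
print(rel([.4962,-.0462,.1965]),Ro.from_rotvec(s['tcp_rot']).as_matrix().round(3))
E
```

```text
[ 0.4974371  -0.0467313   0.21442274] 4.6 [ 0.65428878 -0.16605867  0.02221231]
tip [257.1 192.1] s0 [258.5 237. ] s0 tri [264.3 234.2] s0 wrist [253.5 238.7] s6 [440.  508.8] [446.4 505.1] [434.4 511.4]
[ 0.00152892 -0.00229529  0.03584053] [[-0.18   0.984  0.002]
 [ 0.984  0.18  -0.001]
 [-0.001  0.001 -1.   ]]
```

View pics/s4.png

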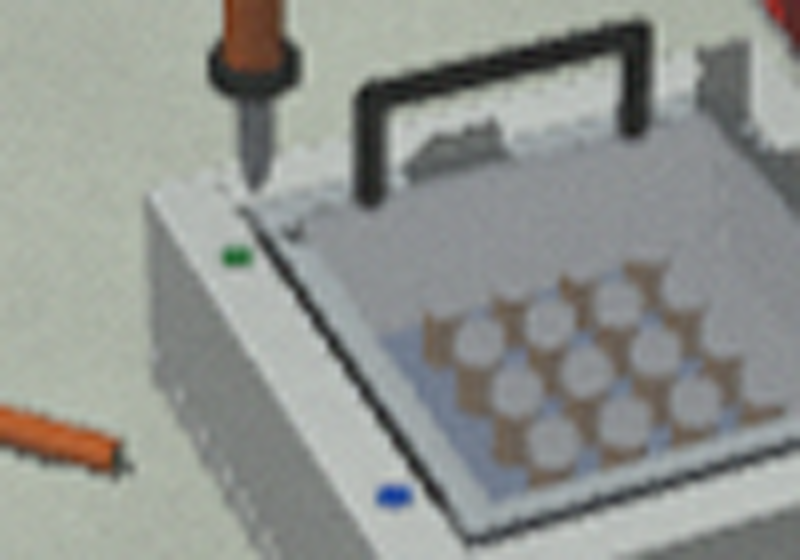

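The scene crop shows the tip over the seam start at (257,190). The seam runs from about (262,237) to (447,508), within about 1 mm of my estimate. I'll descend to about 3 mm above it and begin the slow scan.

{"method": "step_arm", "body": {
  "series": [
    {"x": 0.003, "y": -0.002, "z": 0.01, "ax": 0.0, "ay": 0.0, "az": 0.0, "grip": 1.0},
    {"x": 0.003, "y": -0.002, "z": 0.02, "ax": 0.0, "ay": 0.0, "az": 0.0, "grip": 1.0},
    {"x": 0.003, "y": -0.002, "z": 0.03, "ax": 0.0, "ay": 0.0, "az": 0.0, "grip": 1.0},
    {"x": 0.003, "y": -0.002, "z": 0.035, "ax": 0.0, "ay": 0.0, "az": 0.0, "grip": 1.0},
    {"x": 0.003, "y": -0.002, "z": 0.035, "ax": 0.0, "ay": 0.0, "az": 0.0, "grip": 1.0},
    {"x": 0.003, "y": -0.002, "z": 0.035, "ax": 0.0, "ay": 0.0, "az": 0.0, "grip": 1.0},
    {"x": 0.003, "y": -0.002, "z": 0.035, "ax": 0.0, "ay": 0.0, "az": 0.0, "grip": 1.0}
  ]
}}

```text
time: 5.3
tool_pos: [0.4956, -0.0441, 0.196]
tcp_rot: [2.009, 2.415, 0.0]
wrist_force: [0.5, -0.4, -1.1]
width: 0.251
grip_force: 39.5
```

{"method": "step_arm", "body": {
  "series": [
    {"x": 0.0, "y": 0.006, "z": 0.0, "ax": 0.0, "ay": 0.0, "az": 0.0, "grip": 1.0},
    {"x": 0.0, "y": 0.012, "z": 0.0, "ax": 0.0, "ay": 0.0, "az": 0.0, "grip": 1.0},
    {"x": 0.0, "y": 0.018, "z": 0.0, "ax": 0.0, "ay": 0.0, "az": 0.0, "grip": 1.0},
    {"x": 0.0, "y": 0.024, "z": 0.0, "ax": 0.0, "ay": 0.0, "az": 0.0, "grip": 1.0},
    {"x": 0.0, "y": 0.03, "z": 0.0, "ax": 0.0, "ay": 0.0, "az": 0.0, "grip": 1.0},
    {"x": 0.0, "y": 0.036, "z": 0.0, "ax": 0.0, "ay": 0.0, "az": 0.0, "grip": 1.0},
    {"x": 0.0, "y": 0.042, "z": 0.0, "ax": 0.0, "ay": 0.0, "az": 0.0, "grip": 1.0},
    {"x": 0.0, "y": 0.048, "z": 0.0, "ax": 0.0, "ay": 0.0, "az": 0.0, "grip": 1.0},
    {"x": 0.0, "y": 0.054, "z": 0.0, "ax": 0.0, "ay": 0.0, "az": 0.0, "grip": 1.0},
    {"x": 0.0, "y": 0.06, "z": 0.0, "ax": 0.0, "ay": 0.0, "az": 0.0, "grip": 1.0},
    {"x": 0.0, "y": 0.066, "z": 0.0, "ax": 0.0, "ay": 0.0, "az": 0.0, "grip": 1.0},
    {"x": 0.0, "y": 0.072, "z": 0.0, "ax": 0.0, "ay": 0.0, "az": 0.0, "grip": 1.0}
  ]
}}

```text
time: 6.5
tool_pos: [0.531, -0.0375, 0.1958]
tcp_rot: [-2.009, -2.415, -0.0]
wrist_force: [0.1, 0.2, -0.5]
width: 0.253
grip_force: 39.5
```

{"method": "step_arm", "body": {
  "series": [
    {"x": 0.0, "y": 0.006, "z": 0.0, "ax": 0.0, "ay": 0.0, "az": 0.0, "grip": 1.0},
    {"x": 0.0, "y": 0.012, "z": 0.0, "ax": 0.0, "ay": 0.0, "az": 0.0, "grip": 1.0},
    {"x": 0.0, "y": 0.018, "z": 0.0, "ax": 0.0, "ay": 0.0, "az": 0.0, "grip": 1.0},
    {"x": 0.0, "y": 0.024, "z": 0.0, "ax": 0.0, "ay": 0.0, "az": 0.0, "grip": 1.0},
    {"x": 0.0, "y": 0.03, "z": 0.0, "ax": 0.0, "ay": 0.0, "az": 0.0, "grip": 1.0},
    {"x": 0.0, "y": 0.036, "z": 0.0, "ax": 0.0, "ay": 0.0, "az": 0.0, "grip": 1.0},
    {"x": 0.0, "y": 0.042, "z": 0.0, "ax": 0.0, "ay": 0.0, "az": 0.0, "grip": 1.0},
    {"x": 0.0, "y": 0.048, "z": 0.0, "ax": 0.0, "ay": 0.0, "az": 0.0, "grip": 1.0},
    {"x": 0.0, "y": 0.054, "z": 0.0, "ax": 0.0, "ay": 0.0, "az": 0.0, "grip": 1.0},
    {"x": 0.0, "y": 0.06, "z": 0.0, "ax": 0.0, "ay": 0.0, "az": 0.0, "grip": 1.0},
    {"x": 0.0, "y": 0.066, "z": 0.0, "ax": 0.0, "ay": 0.0, "az": 0.0, "grip": 1.0},
    {"x": 0.0, "y": 0.072, "z": 0.0, "ax": 0.0, "ay": 0.0, "az": 0.0, "grip": 1.0}
  ]
}}

```text
time: 7.7
tool_pos: [0.5664, -0.0309, 0.1958]
tcp_rot: [-2.009, -2.415, -0.0]
wrist_force: [0.1, -0.4, -1.9]
width: 0.247
grip_force: 39.5
```

{"method": "step_arm", "body": {
  "series": [
    {"x": -0.001, "y": 0.006, "z": 0.0, "ax": 0.0, "ay": 0.0, "az": 0.0, "grip": 1.0},
    {"x": -0.001, "y": 0.012, "z": 0.0, "ax": 0.0, "ay": 0.0, "az": 0.0, "grip": 1.0},
    {"x": -0.001, "y": 0.018, "z": 0.0, "ax": 0.0, "ay": 0.0, "az": 0.0, "grip": 1.0},
    {"x": -0.001, "y": 0.024, "z": 0.0, "ax": 0.0, "ay": 0.0, "az": 0.0, "grip": 1.0},
    {"x": -0.001, "y": 0.03, "z": 0.0, "ax": 0.0, "ay": 0.0, "az": 0.0, "grip": 1.0},
    {"x": -0.001, "y": 0.036, "z": 0.0, "ax": 0.0, "ay": 0.0, "az": 0.0, "grip": 1.0},
    {"x": -0.001, "y": 0.042, "z": 0.0, "ax": 0.0, "ay": 0.0, "az": 0.0, "grip": 1.0},
    {"x": -0.001, "y": 0.048, "z": 0.0, "ax": 0.0, "ay": 0.0, "az": 0.0, "grip": 1.0},
    {"x": -0.001, "y": 0.054, "z": 0.0, "ax": 0.0, "ay": 0.0, "az": 0.0, "grip": 1.0},
    {"x": -0.001, "y": 0.06, "z": 0.0, "ax": 0.0, "ay": 0.0, "az": 0.0, "grip": 1.0},
    {"x": -0.001, "y": 0.066, "z": 0.0, "ax": 0.0, "ay": 0.0, "az": 0.0, "grip": 1.0},
    {"x": -0.001, "y": 0.072, "z": 0.0, "ax": 0.0, "ay": 0.0, "az": 0.0, "grip": 1.0}
  ]
}}

```text
time: 8.9
tool_pos: [0.6019, -0.0249, 0.1958]
tcp_rot: [-2.009, -2.415, -0.0]
wrist_force: [0.5, 0.1, -0.7]
width: 0.248
grip_force: 39.5
```

{"method": "step_arm", "body": {
  "series": [
    {"x": 0.0, "y": 0.006, "z": 0.0, "ax": 0.0, "ay": 0.0, "az": 0.0, "grip": 1.0},
    {"x": 0.0, "y": 0.012, "z": 0.0, "ax": 0.0, "ay": 0.0, "az": 0.0, "grip": 1.0},
    {"x": 0.0, "y": 0.018, "z": 0.0, "ax": 0.0, "ay": 0.0, "az": 0.0, "grip": 1.0},
    {"x": 0.0, "y": 0.024, "z": 0.0, "ax": 0.0, "ay": 0.0, "az": 0.0, "grip": 1.0},
    {"x": 0.0, "y": 0.03, "z": 0.0, "ax": 0.0, "ay": 0.0, "az": 0.0, "grip": 1.0},
    {"x": 0.0, "y": 0.036, "z": 0.0, "ax": 0.0, "ay": 0.0, "az": 0.0, "grip": 1.0},
    {"x": 0.0, "y": 0.042, "z": 0.0, "ax": 0.0, "ay": 0.0, "az": 0.0, "grip": 1.0},
    {"x": 0.0, "y": 0.048, "z": 0.0, "ax": 0.0, "ay": 0.0, "az": 0.0, "grip": 1.0},
    {"x": 0.0, "y": 0.054, "z": 0.0, "ax": 0.0, "ay": 0.0, "az": 0.0, "grip": 1.0},
    {"x": 0.0, "y": 0.06, "z": 0.0, "ax": 0.0, "ay": 0.0, "az": 0.0, "grip": 1.0},
    {"x": 0.0, "y": 0.066, "z": 0.0, "ax": 0.0, "ay": 0.0, "az": 0.0, "grip": 1.0},
    {"x": 0.0, "y": 0.072, "z": 0.0, "ax": 0.0, "ay": 0.0, "az": 0.0, "grip": 1.0}
  ]
}}

```text
time: 10.1
tool_pos: [0.6373, -0.0183, 0.1958]
tcp_rot: [-2.009, -2.415, 0.0]
wrist_force: [-0.1, 0.7, -0.8]
width: 0.244
grip_force: 39.5
```

{"method": "step_arm", "body": {
  "series": [
    {"x": 0.0, "y": 0.006, "z": 0.0, "ax": 0.0, "ay": 0.0, "az": 0.0, "grip": 1.0},
    {"x": 0.0, "y": 0.012, "z": 0.0, "ax": 0.0, "ay": 0.0, "az": 0.0, "grip": 1.0},
    {"x": 0.0, "y": 0.018, "z": 0.0, "ax": 0.0, "ay": 0.0, "az": 0.0, "grip": 1.0},
    {"x": 0.0, "y": 0.024, "z": 0.0, "ax": 0.0, "ay": 0.0, "az": 0.0, "grip": 1.0},
    {"x": 0.0, "y": 0.03, "z": 0.0, "ax": 0.0, "ay": 0.0, "az": 0.0, "grip": 1.0},
    {"x": 0.0, "y": 0.033, "z": 0.0, "ax": 0.0, "ay": 0.0, "az": 0.0, "grip": 1.0},
    {"x": 0.0, "y": 0.033, "z": 0.0, "ax": 0.0, "ay": 0.0, "az": 0.0, "grip": 1.0},
    {"x": 0.0, "y": 0.033, "z": 0.0, "ax": 0.0, "ay": 0.0, "az": 0.0, "grip": 1.0}
  ]
}}

```text
time: 10.9
tool_pos: [0.6532, -0.0154, 0.1957]
tcp_rot: [-2.009, -2.415, 0.0]
wrist_force: [-0.2, -0.5, -0.5]
width: 0.247
grip_force: 39.5
```

```bash
python3 - <<'E'
from h import *
S=cam('scene'); s=bot.read_state(); p=np.array(s['tool_pos']); print(p,s['time'],s['wrist_force'])
save(S,'s5.png',(260,190,360,260),8)
tip=p-[0,0,.103]; f=lambda X:((proj(S,X)-[260,190]+.5)*8-.5).round(1)
print('tip',f(tip),'s6',f([.653,-.0156,.09]))
E
```

```text
[ 0.65320899 -0.01539913  0.19571888] 10.95 [ 0.04935214  0.14357387 -0.70769894]
tip [443.5 501.6] s6 [442.6 507.4]
```

View pics/s5.png

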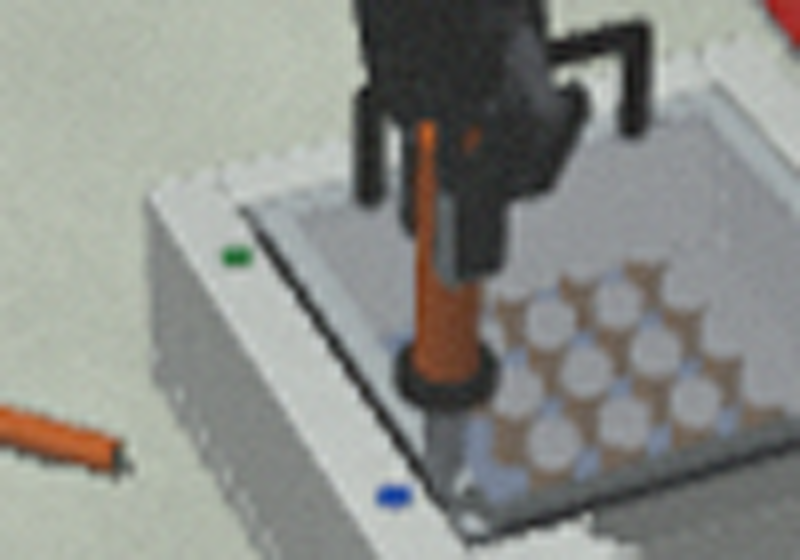

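Scene crop: the tip is at the seam end at about (445,500), beside the blue dot, so the scan is complete. That was my 10th and last picture; from here I use numbers only. Next I lift and return above the stand.

{"method": "step_arm", "body": {
  "series": [
    {"x": 0.0, "y": 0.0, "z": -0.015, "ax": 0.0, "ay": 0.0, "az": 0.0, "grip": 1.0},
    {"x": 0.0, "y": 0.0, "z": -0.07, "ax": 0.0, "ay": 0.0, "az": 0.0, "grip": 1.0},
    {"x": 0.0, "y": 0.0, "z": -0.15, "ax": 0.0, "ay": 0.0, "az": 0.0, "grip": 1.0},
    {"x": -0.06, "y": -0.06, "z": -0.15, "ax": 0.0, "ay": 0.0, "az": 0.0, "grip": 1.0},
    {"x": -0.12, "y": -0.12, "z": -0.15, "ax": 0.0, "ay": 0.0, "az": 0.0, "grip": 1.0},
    {"x": -0.18, "y": -0.18, "z": -0.15, "ax": 0.0, "ay": 0.0, "az": 0.0, "grip": 1.0},
    {"x": -0.24, "y": -0.24, "z": -0.15, "ax": 0.0, "ay": 0.0, "az": 0.0, "grip": 1.0},
    {"x": -0.3, "y": -0.3, "z": -0.15, "ax": 0.0, "ay": 0.0, "az": 0.0, "grip": 1.0},
    {"x": -0.36, "y": -0.36, "z": -0.15, "ax": 0.0, "ay": 0.0, "az": 0.0, "grip": 1.0},
    {"x": -0.42, "y": -0.42, "z": -0.15, "ax": 0.0, "ay": 0.0, "az": 0.0, "grip": 1.0},
    {"x": -0.46, "y": -0.457, "z": -0.15, "ax": 0.0, "ay": 0.0, "az": 0.0, "grip": 1.0},
    {"x": -0.476, "y": -0.473, "z": -0.15, "ax": 0.0, "ay": 0.0, "az": 0.0, "grip": 1.0}
  ]
}}

```text
time: 12.15
tool_pos: [0.4626, -0.2945, 0.2717]
tcp_rot: [2.012, 2.411, -0.001]
wrist_force: [0.3, 0.0, -1.9]
width: 0.246
grip_force: 39.6
```

{"method": "step_arm", "body": {
  "series": [
    {"x": 0.0, "y": 0.0, "z": 0.0, "ax": 0.0, "ay": 0.0, "az": 0.0, "grip": 1.0},
    {"x": 0.0, "y": 0.0, "z": 0.0, "ax": 0.0, "ay": 0.0, "az": 0.0, "grip": 1.0},
    {"x": 0.0, "y": 0.0, "z": 0.0, "ax": 0.0, "ay": 0.0, "az": 0.0, "grip": 1.0}
  ]
}}

```text
time: 12.45
tool_pos: [0.4648, -0.2914, 0.2709]
tcp_rot: [2.008, 2.416, 0.001]
wrist_force: [-0.3, -0.1, -1.3]
width: 0.247
grip_force: 39.6
```

```bash
python3 - <<'E'
from h import *
s=bot.read_state(); print(s['tool_pos'],s['q'],s['time']); print(rel([.4633,-.2923,.118]),Ro.from_rotvec(s['tcp_rot']).as_matrix().round(3))
E
```

```text
[ 0.46480496 -0.29138542  0.27092016] [-6.05756140e-01  1.34305198e-03  1.82628622e+00  6.32506086e-04
  1.31381121e+00 -7.90049391e-01] 12.45
[-0.00134578 -0.00345961  0.30583808] [[-0.183  0.983  0.   ]
 [ 0.983  0.183  0.   ]
 [ 0.     0.001 -1.   ]]
```

{"method": "step_arm", "body": {
  "series": [
    {"x": -0.0015, "y": -0.0035, "z": 0.08, "ax": 0.0, "ay": 0.0, "az": 0.0, "grip": 1.0},
    {"x": -0.0015, "y": -0.0035, "z": 0.15, "ax": 0.0, "ay": 0.0, "az": 0.0, "grip": 1.0},
    {"x": -0.0015, "y": -0.0035, "z": 0.18, "ax": 0.0, "ay": 0.0, "az": 0.0, "grip": 1.0},
    {"x": -0.0015, "y": -0.0035, "z": 0.18, "ax": 0.0, "ay": 0.0, "az": 0.0, "grip": 1.0},
    {"x": -0.0015, "y": -0.0035, "z": 0.2, "ax": 0.0, "ay": 0.0, "az": 0.0, "grip": 1.0},
    {"x": -0.0015, "y": -0.0035, "z": 0.215, "ax": 0.0, "ay": 0.0, "az": 0.0, "grip": 1.0},
    {"x": -0.0015, "y": -0.0035, "z": 0.23, "ax": 0.0, "ay": 0.0, "az": 0.0, "grip": 1.0}
  ]
}}

```text
time: 13.15
tool_pos: [0.4634, -0.294, 0.1567]
tcp_rot: [2.008, 2.413, 0.0]
wrist_force: [-0.2, 0.0, -0.8]
width: 0.244
grip_force: 39.6
```

{"method": "step_arm", "body": {
  "series": [
    {"x": 0.0, "y": 0.0, "z": 0.015, "ax": 0.0, "ay": 0.0, "az": 0.0, "grip": 1.0},
    {"x": 0.0, "y": 0.0, "z": 0.03, "ax": 0.0, "ay": 0.0, "az": 0.0, "grip": 1.0},
    {"x": 0.0, "y": 0.0, "z": 0.045, "ax": 0.0, "ay": 0.0, "az": 0.0, "grip": 1.0},
    {"x": 0.0, "y": 0.0, "z": 0.06, "ax": 0.0, "ay": 0.0, "az": 0.0, "grip": 1.0},
    {"x": 0.0, "y": 0.0, "z": 0.07, "ax": 0.0, "ay": 0.0, "az": 0.0, "grip": 1.0},
    {"x": 0.0, "y": 0.0, "z": 0.073, "ax": 0.0, "ay": 0.0, "az": 0.0, "grip": 1.0},
    {"x": 0.0, "y": 0.0, "z": 0.073, "ax": 0.0, "ay": 0.0, "az": 0.0, "grip": 1.0}
  ]
}}

```text
time: 13.85
tool_pos: [0.4623, -0.2934, 0.119]
tcp_rot: [-2.009, -2.415, 0.0]
wrist_force: [0.2, 0.7, -1.0]
width: 0.245
grip_force: 39.6
```

{"method": "step_arm", "body": {
  "series": [
    {"x": 0.0, "y": 0.0, "z": 0.002, "ax": 0.0, "ay": 0.0, "az": 0.0, "grip": 1.0},
    {"x": 0.0, "y": 0.0, "z": 0.002, "ax": 0.0, "ay": 0.0, "az": 0.0, "grip": -1.0},
    {"x": 0.0, "y": 0.0, "z": 0.002, "ax": 0.0, "ay": 0.0, "az": 0.0, "grip": -1.0},
    {"x": 0.0, "y": 0.0, "z": 0.002, "ax": 0.0, "ay": 0.0, "az": 0.0, "grip": -1.0},
    {"x": 0.0, "y": 0.0, "z": 0.002, "ax": 0.0, "ay": 0.0, "az": 0.0, "grip": -1.0},
    {"x": 0.0, "y": 0.0, "z": 0.002, "ax": 0.0, "ay": 0.0, "az": 0.0, "grip": -1.0},
    {"x": 0.0, "y": 0.0, "z": 0.002, "ax": 0.0, "ay": 0.0, "az": 0.0, "grip": -1.0},
    {"x": 0.0, "y": 0.0, "z": -0.08, "ax": 0.0, "ay": 0.0, "az": 0.0, "grip": -1.0},
    {"x": 0.0, "y": 0.0, "z": -0.16, "ax": 0.0, "ay": 0.0, "az": 0.0, "grip": -1.0},
    {"x": 0.0, "y": 0.0, "z": -0.24, "ax": 0.0, "ay": 0.0, "az": 0.0, "grip": -1.0},
    {"x": 0.0, "y": 0.0, "z": -0.24, "ax": 0.0, "ay": 0.0, "az": 0.0, "grip": -1.0}
  ]
}}

```text
time: 14.95
tool_pos: [0.4659, -0.2959, 0.2468]
tcp_rot: [2.001, 2.405, 0.002]
wrist_force: [0.5, 0.6, 1.4]
width: 0.998
grip_force: 0.0
```

```bash
python3 - <<'E'
from h import *
import pickle
s=bot.read_state(); print(s['tool_pos'],s['width'],s['time'],s['q'])
print(Ro.from_rotvec(s['tcp_rot']).as_matrix().round(3))
D=pickle.load(open('d.pkl','rb'))['scene']; S=cam('scene')
# compare the probe area with the first picture: orange mask centroid / extent near the stand
for k in (D,S):
    im=cv2.cvtColor(k['img'],cv2.COLOR_RGB2HSV); m=cv2.inRange(im,(3,130,60),(16,255,255))
    n,l,st,ce=cv2.connectedComponentsWithStats(m[195:265,180:250])
    print([(st[i].tolist(),ce[i].round(1).tolist()) for i in range(1,n) if st[i][4]>30])
# seated check + handle position
print(rel([.4706,.0540,.23]))
E
```

```text
[ 0.46592335 -0.29590368  0.24684633] 0.9978147498164613 14.95 [-6.10959044e-01  1.29235809e-02  1.85894299e+00  1.29270072e-05
  1.25692893e+00 -7.93782326e-01]
[[-0.182  0.983  0.01 ]
 [ 0.983  0.182 -0.007]
 [-0.009  0.009 -1.   ]]
[([18, 6, 11, 29, 178], [23.1, 19.8]), ([56, 19, 6, 19, 63], [58.6, 28.0]), ([32, 44, 7, 20, 78], [35.0, 53.3])]
[([18, 6, 10, 29, 163], [22.5, 19.9])]
[0.68426863 0.13863105 0.02401277]
```

Probe: the orange blob is at the same place and size as at the start, so it is seated. Now to the handle, gripping 12 mm to the right of its middle for clearance from the red arm.

{"method": "step_arm", "body": {
  "series": [
    {"x": 0.09, "y": 0.02, "z": 0.0, "ax": 0.0, "ay": 0.0, "az": 0.0, "grip": -1.0},
    {"x": 0.18, "y": 0.04, "z": 0.0, "ax": 0.0, "ay": 0.0, "az": 0.0, "grip": -1.0},
    {"x": 0.27, "y": 0.06, "z": 0.0, "ax": 0.0, "ay": 0.0, "az": 0.0, "grip": -1.0},
    {"x": 0.36, "y": 0.08, "z": 0.0, "ax": 0.0, "ay": 0.0, "az": 0.0, "grip": -1.0},
    {"x": 0.45, "y": 0.1, "z": 0.0, "ax": 0.0, "ay": 0.0, "az": 0.0, "grip": -1.0},
    {"x": 0.54, "y": 0.12, "z": 0.0, "ax": 0.0, "ay": 0.0, "az": 0.0, "grip": -1.0},
    {"x": 0.62, "y": 0.135, "z": 0.0, "ax": 0.0, "ay": 0.0, "az": 0.0, "grip": -1.0},
    {"x": 0.653, "y": 0.142, "z": 0.0, "ax": 0.0, "ay": 0.0, "az": 0.0, "grip": -1.0},
    {"x": 0.653, "y": 0.142, "z": 0.0, "ax": 0.0, "ay": 0.0, "az": 0.0, "grip": -1.0},
    {"x": 0.653, "y": 0.142, "z": 0.0, "ax": 0.0, "ay": 0.0, "az": 0.0, "grip": -1.0},
    {"x": 0.653, "y": 0.142, "z": 0.0, "ax": 0.0, "ay": 0.0, "az": 0.0, "grip": -1.0}
  ]
}}

```text
time: 16.1
tool_pos: [0.4725, 0.0396, 0.2385]
tcp_rot: [-2.01, -2.414, 0.002]
wrist_force: [-0.8, -0.6, -0.1]
width: 0.997
grip_force: 0.0
```

```bash
python3 - <<'E'
from h import *
s=bot.read_state(); print(s['tool_pos'],s['time'],s['wrist_force'])
print(Ro.from_rotvec(s['tcp_rot']).as_matrix().round(3))
c=cam('wrist'); im=c['img']
# black bar: dark columns just around predicted bar; print dark extents along image row through it
for d in (-.04,-.02,0,.02,.04):
    q=np.array([.4712-d*.186,.053+d*.983,.135]); u,v=proj(c,q)
    if not (0<=v<400): print(d,u,v); continue
    row=im[int(round(v)),int(u)-60:int(u)+60].max(1); k=np.where(row<45)[0]
    print(d,round(u,1),round(v,1),(k.min()+int(u)-60,k.max()+int(u)-60,len(k)) if len(k) else None)
print(rel([.4734,.0412,.117]))
# probe seat check from wide scene
S=cam('scene'); hsv=cv2.cvtColor(S['img'],cv2.COLOR_RGB2HSV); m=cv2.inRange(hsv,(3,130,60),(16,255,255))
n,l,st,ce=cv2.connectedComponentsWithStats(m[195:265,180:250]); print([st[i].tolist() for i in range(1,n) if st[i][4]>30])
E
```

```text
[0.47249246 0.03962092 0.23849114] 16.1 [-0.80921543 -0.63073616 -0.06051288]
[[-0.181  0.983 -0.001]
 [ 0.983  0.181 -0.001]
 [-0.    -0.001 -1.   ]]
-0.04 317.7 230.8 (np.int64(312), np.int64(326), 15)
-0.02 317.7 206.6 (np.int64(303), np.int64(326), 16)
0 317.6 181.2 (np.int64(302), np.int64(326), 16)
0.02 317.5 154.6 (np.int64(302), np.int64(326), 17)
0.04 317.4 126.6 (np.int64(301), np.int64(326), 17)
[0.00318329 0.00239681 0.24341719]
[[18, 6, 10, 29, 155]]
```

{"method": "step_arm", "body": {
  "force": 40,
  "series": [
    {"x": 0.003, "y": 0.003, "z": 0.08, "ax": 0.0, "ay": 0.0, "az": 0.0, "grip": -1.0},
    {"x": 0.003, "y": 0.003, "z": 0.15, "ax": 0.0, "ay": 0.0, "az": 0.0, "grip": -1.0},
    {"x": 0.003, "y": 0.003, "z": 0.2, "ax": 0.0, "ay": 0.0, "az": 0.0, "grip": -1.0},
    {"x": 0.003, "y": 0.003, "z": 0.242, "ax": 0.0, "ay": 0.0, "az": 0.0, "grip": -1.0},
    {"x": 0.003, "y": 0.003, "z": 0.242, "ax": 0.0, "ay": 0.0, "az": 0.0, "grip": 1.0},
    {"x": 0.003, "y": 0.003, "z": 0.242, "ax": 0.0, "ay": 0.0, "az": 0.0, "grip": 1.0},
    {"x": 0.003, "y": 0.003, "z": 0.242, "ax": 0.0, "ay": 0.0, "az": 0.0, "grip": 1.0},
    {"x": 0.003, "y": 0.003, "z": 0.242, "ax": 0.0, "ay": 0.0, "az": 0.0, "grip": 1.0},
    {"x": 0.003, "y": 0.003, "z": 0.242, "ax": 0.0, "ay": 0.0, "az": 0.0, "grip": 1.0},
    {"x": 0.003, "y": 0.003, "z": 0.242, "ax": 0.0, "ay": 0.0, "az": 0.0, "grip": 1.0},
    {"x": 0.003, "y": 0.003, "z": 0.242, "ax": 0.0, "ay": 0.0, "az": 0.0, "grip": 1.0}
  ]
}}

```text
time: 17.3
tool_pos: [0.4742, 0.042, 0.1197]
tcp_rot: [2.008, 2.415, -0.0]
wrist_force: [-3.9, -2.0, 5.3]
width: 0.128
grip_force: 39.1
```

```bash
python3 - <<'E'
from h import *
s=bot.read_state(); print(s['tool_pos'],s['wrist_force'],s['width'])
R=Ro.from_rotvec(s['tcp_rot']).as_matrix(); yaw=.1855
ex=np.array([np.cos(yaw),np.sin(yaw),0])
for th in range(0,43,3):
    a=np.radians(th); dx=-.185*np.cos(a)+.045*np.sin(a)+.185; dz=.185*np.sin(a)+.045*np.cos(a)-.045
    print(th,(R.T@(ex*dx+[0,0,dz])/.5).round(3))
E
```

```text
[0.47422529 0.04204206 0.11969451] [-3.86687948 -2.02497393  5.32745411] 0.1280396801886512
0 [0. 0. 0.]
3 [ 0.     0.005 -0.019]
6 [ 0.     0.011 -0.038]
9 [ 0.     0.019 -0.057]
12 [ 0.     0.027 -0.075]
15 [ 0.     0.036 -0.093]
18 [ 0.     0.046 -0.11 ]
21 [ 0.     0.057 -0.127]
24 [ 0.     0.069 -0.143]
27 [ 0.     0.081 -0.158]
30 [ 0.     0.095 -0.173]
33 [ 0.     0.109 -0.187]
36 [ 0.     0.124 -0.2  ]
39 [ 0.     0.139 -0.213]
42 [ 0.     0.155 -0.224]
```

Gripped the bar: opening about 11 mm, 39 N. I'll lift along the arc, then fit the red arm's angle by code.

{"method": "step_arm", "body": {
  "series": [
    {"x": 0.0, "y": 0.005, "z": -0.019, "ax": 0.0, "ay": 0.0, "az": 0.0, "grip": 1.0},
    {"x": 0.0, "y": 0.011, "z": -0.038, "ax": 0.0, "ay": 0.0, "az": 0.0, "grip": 1.0},
    {"x": 0.0, "y": 0.019, "z": -0.057, "ax": 0.0, "ay": 0.0, "az": 0.0, "grip": 1.0},
    {"x": 0.0, "y": 0.027, "z": -0.075, "ax": 0.0, "ay": 0.0, "az": 0.0, "grip": 1.0},
    {"x": 0.0, "y": 0.036, "z": -0.093, "ax": 0.0, "ay": 0.0, "az": 0.0, "grip": 1.0},
    {"x": 0.0, "y": 0.046, "z": -0.11, "ax": 0.0, "ay": 0.0, "az": 0.0, "grip": 1.0},
    {"x": 0.0, "y": 0.057, "z": -0.127, "ax": 0.0, "ay": 0.0, "az": 0.0, "grip": 1.0},
    {"x": 0.0, "y": 0.069, "z": -0.143, "ax": 0.0, "ay": 0.0, "az": 0.0, "grip": 1.0},
    {"x": 0.0, "y": 0.081, "z": -0.158, "ax": 0.0, "ay": 0.0, "az": 0.0, "grip": 1.0},
    {"x": 0.0, "y": 0.095, "z": -0.173, "ax": 0.0, "ay": 0.0, "az": 0.0, "grip": 1.0},
    {"x": 0.0, "y": 0.095, "z": -0.173, "ax": 0.0, "ay": 0.0, "az": 0.0, "grip": 1.0}
  ]
}}

```text
time: 18.4
tool_pos: [0.5192, 0.0507, 0.2072]
tcp_rot: [-2.007, -2.413, 0.006]
wrist_force: [-12.4, -3.6, 8.3]
width: 0.12
grip_force: 39.3
```

```bash
python3 - <<'E'
from h import *
import pickle
s=bot.read_state(); print(s['tool_pos'],s['wrist_force'],s['width'],s['grip_force'],s['time'])
D=pickle.load(open('d.pkl','rb')); yaw=.1855; c,n=np.cos(yaw),np.sin(yaw)
def mask(k,z):
    h=cv2.cvtColor(k['img'],cv2.COLOR_RGB2HSV); return (cv2.inRange(h,(0,150,50),(4,255,255))|cv2.inRange(h,(172,150,50),(180,255,255)))[z]>0
W={'scene':(slice(165,240),slice(366,392)),'top':(slice(160,205),slice(255,275))}
def iou(name,k,th,ctr):
    a=np.radians(th); P=[]
    for r in (-.012,-.205):
        for y in (.114,.122):
            for t in (-.005,.005):
                x=.1+r*np.cos(a)+t*np.sin(a); z=.09-r*np.sin(a)+t*np.cos(a)
                P.append(proj(k,[ctr[0]+c*x-n*y,ctr[1]+n*x+c*y,z]))
    m=np.zeros((400,640),np.uint8); cv2.fillConvexPoly(m,(cv2.convexHull(np.float32(P))*16).astype(np.int32),255,shift=4)
    m=m[W[name]]>0; M=mask(k,W[name]); return (m&M).sum()/(m|M).sum()
best=[]
for th in np.arange(34,48,.5):
    for dx in np.arange(-6,7,2)/1e3:
        for dy in np.arange(-6,7,2)/1e3:
            v=[iou(q,D[q],th,(.5548+dx,.0700+dy)) for q in W]; best.append((sum(v),th,dx,dy,*v))
best.sort(reverse=True)
for b in best[:8]: print(np.round(b,3))
E
```

```text
[0.51915081 0.0507009  0.20721445] [-12.35218377  -3.63314428   8.32578263] 0.11963079150769923 39.325032234191895 18.4
[ 5.04e-01  4.20e+01 -4.00e-03  2.00e-03  5.04e-01  0.00e+00]
[ 0.501 41.5    0.     0.     0.501  0.   ]
[5.01e-01 4.20e+01 2.00e-03 0.00e+00 5.01e-01 0.00e+00]
[ 4.99e-01  4.45e+01  0.00e+00 -4.00e-03  4.99e-01  0.00e+00]
[ 4.98e-01  4.45e+01  0.00e+00 -2.00e-03  4.98e-01  0.00e+00]
[ 0.498 43.5    0.     0.     0.498  0.   ]
[4.97e-01 4.10e+01 0.00e+00 2.00e-03 4.97e-01 0.00e+00]
[ 4.97e-01  4.30e+01 -2.00e-03  0.00e+00  4.97e-01  0.00e+00]
```

```bash
cat > arm.py <<'E'
from h import *
import pickle
D=pickle.load(open('d.pkl','rb')); yaw=.1855; c,n=np.cos(yaw),np.sin(yaw)
W={'scene':(slice(160,240),slice(360,396)),'top':(slice(158,210),slice(255,278))}
M={}
for q in W:
    k=D[q]['img'].astype(int); M[q]=(k[...,0]>1.7*k[...,1])&(k[...,0]>1.7*k[...,2])&(k[...,0]>50)
keep=np.ones((400,640),bool); keep[172:199]=False
def iou(name,th,ctr):
    k=D[name]; a=np.radians(th); P=[]
    for r in (-.012,-.205):
        for y in (.114,.122):
            for t in (-.005,.005):
                x=.1+r*np.cos(a)+t*np.sin(a); z=.09-r*np.sin(a)+t*np.cos(a)
                P.append(proj(k,[ctr[0]+c*x-n*y,ctr[1]+n*x+c*y,z]))
    m=np.zeros((400,640),np.uint8); cv2.fillConvexPoly(m,(cv2.convexHull(np.float32(P))*16).astype(np.int32),255,shift=4)
    m=(m>0)&(keep if name=='scene' else True); A=(M[name]&(keep if name=='scene' else True))[W[name]]; m=m[W[name]]
    return (m&A).sum()/(m|A).sum()
for q in W: ys,xs=np.where(M[q][W[q]]); print(q,len(ys),ys.min()+W[q][0].start,ys.max()+W[q][0].start,xs.min()+W[q][1].start,xs.max()+W[q][1].start)
best=[]
for th in np.arange(34,48,.5):
    for dx in np.arange(-6,7,2)/1e3:
        for dy in np.arange(-6,7,2)/1e3:
            v=[iou(q,th,(.5548+dx,.0700+dy)) for q in W]; best.append((sum(v),th,dx,dy,*v))
best.sort(reverse=True)
for b in best[:10]: print(np.round(b,3))
s=bot.read_state(); print(s['tool_pos'],s['wrist_force'])
E
python3 arm.py
```

```text
scene 606 168 233 360 389
top 38 164 201 262 267
[9.13e-01 4.20e+01 2.00e-03 0.00e+00 6.70e-01 2.44e-01]
[ 9.09e-01  4.25e+01  2.00e-03 -2.00e-03  6.62e-01  2.47e-01]
[ 0.904 41.5    0.     0.     0.663  0.241]
[ 9.01e-01  4.15e+01  0.00e+00 -2.00e-03  6.59e-01  2.42e-01]
[ 0.895 41.     0.     0.     0.66   0.235]
[ 8.94e-01  4.25e+01  4.00e-03 -2.00e-03  6.52e-01  2.42e-01]
[8.92e-01 4.10e+01 0.00e+00 2.00e-03 6.54e-01 2.38e-01]
[ 8.90e-01  4.35e+01  4.00e-03 -2.00e-03  6.38e-01  2.52e-01]
[ 8.90e-01  4.30e+01  4.00e-03 -2.00e-03  6.49e-01  2.40e-01]
[ 8.88e-01  4.20e+01 -4.00e-03  2.00e-03  6.52e-01  2.36e-01]
[0.51915081 0.0507009  0.20721445] [-12.35218377  -3.63314428   8.32578263]
```

{"method": "step_arm", "body": {
  "series": [
    {"x": 0.0, "y": -0.003, "z": -0.003, "ax": 0.0, "ay": 0.0, "az": 0.0, "grip": 1.0},
    {"x": 0.0, "y": -0.006, "z": -0.006, "ax": 0.0, "ay": 0.0, "az": 0.0, "grip": 1.0},
    {"x": 0.0, "y": -0.006, "z": -0.006, "ax": 0.0, "ay": 0.0, "az": 0.0, "grip": 1.0}
  ]
}}

```text
time: 18.7
tool_pos: [0.5196, 0.0508, 0.2081]
tcp_rot: [2.008, 2.413, 0.005]
wrist_force: [4.6, 0.3, -5.6]
width: 0.126
grip_force: 39.2
```

{"method": "step_arm", "body": {
  "series": [
    {"x": 0.0, "y": 0.007, "z": -0.007, "ax": 0.0, "ay": 0.0, "az": 0.0, "grip": 1.0},
    {"x": 0.0, "y": 0.014, "z": -0.014, "ax": 0.0, "ay": 0.0, "az": 0.0, "grip": 1.0},
    {"x": 0.0, "y": 0.0215, "z": -0.0205, "ax": 0.0, "ay": 0.0, "az": 0.0, "grip": 1.0},
    {"x": 0.0, "y": 0.029, "z": -0.027, "ax": 0.0, "ay": 0.0, "az": 0.0, "grip": 1.0},
    {"x": 0.0, "y": 0.0365, "z": -0.0335, "ax": 0.0, "ay": 0.0, "az": 0.0, "grip": 1.0},
    {"x": 0.0, "y": 0.044, "z": -0.04, "ax": 0.0, "ay": 0.0, "az": 0.0, "grip": 1.0},
    {"x": 0.0, "y": 0.051, "z": -0.045, "ax": 0.0, "ay": 0.0, "az": 0.0, "grip": 1.0},
    {"x": 0.0, "y": 0.0575, "z": -0.0495, "ax": 0.0, "ay": 0.0, "az": 0.0, "grip": 1.0},
    {"x": 0.0, "y": 0.0575, "z": -0.0495, "ax": 0.0, "ay": 0.0, "az": 0.0, "grip": 1.0},
    {"x": 0.0, "y": 0.0575, "z": -0.0495, "ax": 0.0, "ay": 0.0, "az": 0.0, "grip": 1.0},
    {"x": 0.0, "y": 0.0575, "z": -0.0495, "ax": 0.0, "ay": 0.0, "az": 0.0, "grip": 1.0}
  ]
}}

```text
time: 19.8
tool_pos: [0.5459, 0.0558, 0.2327]
tcp_rot: [-2.009, -2.415, -0.0]
wrist_force: [0.5, 1.9, -3.9]
width: 0.123
grip_force: 39.3
```

```bash
python3 - <<'E'
from h import *
import pickle
from scipy.optimize import minimize_scalar
s=bot.read_state(); p=np.array(s['tool_pos']); print(p,s['wrist_force'],s['width'],s['grip_force'],s['time'])
# angle of bar about hinge, absolute and relative to the start of the lift
yaw=.1855; e=np.array([np.cos(yaw),np.sin(yaw)]); p0=np.array([.4742,.0420,.1197])
dx=(p-p0)[:2]@e; dz=p[2]-p0[2]; f=lambda a:(-.185*np.cos(a)+.045*np.sin(a)+.185-dx)**2+(.185*np.sin(a)+.045*np.cos(a)-.045-dz)**2
m=minimize_scalar(f,bounds=(0,1.2),method='bounded'); print('theta',np.degrees(m.x),'resid mm',1e3*m.fun**.5)
# did the red arm move? red mask tip/extents in the scene before and now; and probe
S=cam('scene'); D=pickle.load(open('d.pkl','rb'))['scene']
for k in (D,S):
    i=k['img'].astype(int); r=(i[...,0]>1.7*i[...,1])&(i[...,0]>1.7*i[...,2])&(i[...,0]>50)
    ys,xs=np.where(r[160:172,360:396]); y2,x2=np.where(r[200:240,360:396]); print('tip',xs.mean()+360,ys.min()+160,len(xs),'low',x2.mean()+360,y2.mean()+200,len(x2))
    h=cv2.cvtColor(k['img'],cv2.COLOR_RGB2HSV); o=cv2.inRange(h,(3,130,40),(16,255,255))[195:235,195:213]; a,b=np.where(o); print('probe',b.mean(),a.min(),a.max(),len(a))
# lid's side edges: long straight segments in the scene near the lid, against projected lid corners
for th in (38,41.5,45):
    a=np.radians(th)
    def w(r,y): 
        x=.1-r*np.cos(a); return [.5548+e[0]*x-e[1]*y,.07+e[1]*x+e[0]*y,.09+r*np.sin(a)]
    print(th,[proj(S,w(r,y)).round(1).tolist() for r,y in ((.196,-.098),(.196,.098),(0,-.098))])
seg=cv2.createLineSegmentDetector().detect(cv2.cvtColor(S['img'][150:260,280:400],cv2.COLOR_RGB2GRAY))[0][:,0]+[280,150,280,150]
for g in seg:
    if np.hypot(g[2]-g[0],g[3]-g[1])>25: print(g.round(1))
E
```

```text
[0.54594657 0.05575389 0.23272698] [ 0.52524935  1.86054232 -3.94619068] 0.1227927346833178 39.260528683662415 19.8
theta 41.01463469846369 resid mm 3.267190042391118
tip 367.22222222222223 168 18 low 382.3162393162393 215.9145299145299 117
probe 8.140449438202246 6 34 178
tip 367.11764705882354 168 17 low 382.5083333333333 216.55 120
probe 7.41875 6 34 160
38 [[296.6, 188.5], [359.6, 174.1], [319.4, 257.1]]
41.5 [[297.7, 187.0], [361.2, 172.7], [319.4, 257.1]]
45 [[298.9, 185.8], [362.9, 171.4], [319.4, 257.1]]
[337.9 175.7 362.7 170.1]
[385.5 232.3 365.1 172. ]
[312.7 252.2 291.9 220.6]
[384.6 238.8 319.4 258.3]
[337.1 259.  395.5 241.3]
[304.3 211.  316.4 251.2]
[376.5 194.1 385.9 221. ]
[355.6 151.5 385.6 151.1]
[319.3 255.4 381.8 236.7]
[280.5 218.2 306.2 258.5]
[356.9 240.9 323.  250.4]
[375.9 230.5 367.5 206.7]
[371.  170.1 387.6 189.8]
[309.2 210.1 348.3 200.2]
```

Lid at about 41–42° and the red arm at about 41.7° (tolerance 4.6°). The arm has not moved, the probe is seated and the grip is steady, so I'm handing in.

{"method": "step_arm", "body": {
  "series": [
    {"x": 0.0, "y": 0.001, "z": -0.001, "ax": 0.0, "ay": 0.0, "az": 0.0, "grip": 1.0},
    {"x": 0.0, "y": 0.001, "z": -0.001, "ax": 0.0, "ay": 0.0, "az": 0.0, "grip": 1.0},
    {"x": 0.0, "y": 0.001, "z": -0.001, "ax": 0.0, "ay": 0.0, "az": 0.0, "grip": 1.0},
    {"x": 0.0, "y": 0.001, "z": -0.001, "ax": 0.0, "ay": 0.0, "az": 0.0, "grip": 1.0},
    {"x": 0.0, "y": 0.001, "z": -0.001, "ax": 0.0, "ay": 0.0, "az": 0.0, "grip": 1.0},
    {"x": 0.0, "y": 0.001, "z": -0.001, "ax": 0.0, "ay": 0.0, "az": 0.0, "grip": 1.0}
  ]
}}

```text
time: 20.45
tool_pos: [0.5464, 0.0558, 0.2331]
tcp_rot: [-2.009, -2.415, 0.0]
wrist_force: [-1.1, 3.7, -4.1]
width: 0.123
grip_force: 39.4
```

```bash
python3 -c "
from workcell import bot
print(bot.finish_job())"
```

```text
the job is handed in; nothing more can be done
None
```

I handed the job in at 20.5 s, with no verdict returned: the seam was scanned from green to blue at 3 cm/s about 3 mm above it, the probe is back in its stand and released, and the gripper is holding the lid at about 41° (red arm measured at about 41.7°, not moved).

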